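# Release the charged battery pack and catch it

### The job

The battery pack in the dock with the green lamp is charged. Press that dock's orange release key with one finger and stop the ejected pack with the other finger before its nose runs out past the dock's front edge, but let it come clear of its catch; do not lift the pack, and leave the red-lamp dock, its pack and the tools alone. Finish while holding: key still fully down under the one finger, pack at rest against the other.

Things in the scene. Friction and masses are not known exactly. Their poses are not given: they have to be found in the camera images.
- dock_green: the charging dock with the green lamp (charged pack): a dark grey wedge fixed to the bench, 187 mm long, 144 mm wide; origin under its centre on the bench, own -x its low front end, +y its left. The top slopes down to the front at 15 degrees. The pack's channel runs along the left part, centre line at own y = +26 mm, open at the front; the green lamp (17 mm dome) and the orange release key are on the right part (own y = -40 mm)
- seat_green (a point): a point fixed to that dock: its origin lies on the channel floor under the middle of the seated pack; own x axis points up the slope (15 degrees above level, away from the dock's front), y across to the dock's left, z square off the channel floor. The channel goes on to the dock's front edge, 108 mm down the slope from this point; its rails are 86 mm apart over all and 14.5 mm high off the channel floor
- pack_green: the loose black battery pack with a yellow badge, 100 mm long, 70 mm wide at its foot (61 mm above), 46 mm thick, 0.42 kg, held in the channel under the rails' lips so that it can only slide along the slope; origin at the middle of its underside, own axes level at the start (x away from the dock's front), so the solid itself lies 15 degrees tilted in them
- nose_green (a point): middle of that pack's front end face, 30 mm off the channel floor (top of the pack: 16 mm further); 50 mm down the slope from the pack's middle
- key_green_top (a point): centre of the top of that dock's orange release key, a flat plate 34 mm along the slope by 30 mm across, top 26 mm off the channel floor at rest; it lies 83 mm down the slope from the seat point and 66 mm to the right of the channel's centre line, thus from 16 to 50 mm ahead of the nose of the seated pack. Beside the key, a fingertip over the channel at the height of the fully pressed key is still 18 mm off the channel floor and stands across the pack's path
- key_green (a joint): travel of that release key, m: 0 up, 0.008 fully down, pressed square to the slope against a spring (2.3 N at first, 6 N fully down); it springs up when let go. The catch lets the pack go at about 5 mm: a spring ejector behind it then kicks the pack down the slope, and it slides on by itself at once (about 0.3 m/s), until something stops it. The pack is clear of its catch once it is 8 mm out of its seat
- dock_red: the charging dock with the red lamp (still charging pack): a dark grey wedge fixed to the bench, 187 mm long, 144 mm wide; origin under its centre on the bench, own -x its low front end, +y its left. The top slopes down to the front at 15 degrees. The pack's channel runs along the left part, centre line at own y = +26 mm, open at the front; the red lamp (17 mm dome) and the orange release key are on the right part (own y = -40 mm)
- seat_red (a point): a point fixed to that dock: its origin lies on the channel floor under the middle of the seated pack; own x axis points up the slope (15 degrees above level, away from the dock's front), y across to the dock's left, z square off the channel floor. The channel goes on to the dock's front edge, 108 mm down the slope from this point; its rails are 86 mm apart over all and 14.5 mm high off the channel floor
- pack_red: the loose black battery pack with a yellow badge, 100 mm long, 70 mm wide at its foot (61 mm above), 46 mm thick, 0.42 kg, held in the channel under the rails' lips so that it can only slide along the slope; origin at the middle of its underside, own axes level at the start (x away from the dock's front), so the solid itself lies 15 degrees tilted in them
- nose_red (a point): middle of that pack's front end face, 30 mm off the channel floor (top of the pack: 16 mm further); 50 mm down the slope from the pack's middle
- key_red_top (a point): centre of the top of that dock's orange release key, a flat plate 34 mm along the slope by 30 mm across, top 26 mm off the channel floor at rest; it lies 83 mm down the slope from the seat point and 66 mm to the right of the channel's centre line, thus from 16 to 50 mm ahead of the nose of the seated pack. Beside the key, a fingertip over the channel at the height of the fully pressed key is still 18 mm off the channel floor and stands across the pack's path
- key_red (a joint): travel of that release key, m: 0 up, 0.008 fully down, pressed square to the slope against a spring (2.3 N at first, 6 N fully down); it springs up when let go. The catch lets the pack go at about 5 mm: a spring ejector behind it then kicks the pack down the slope, and it slides on by itself at once (about 0.3 m/s), until something stops it. The pack is clear of its catch once it is 8 mm out of its seat
- pliers: red-handled pliers, 186 mm, loose on the bench, to be left alone
- wrench: steel combination wrench, 181 mm, loose on the bench, to be left alone
- sanding_block: brown sanding block, 62 x 102 mm, 30 mm high, loose on the bench, to be left alone

How it is judged:
By the outcome, as a careful person would: the job done as asked, in the order asked, and still so for the second after the job is handed in, while the arm keeps its last pose, push and grip.
It also fails if it takes over 29 s, if anything falls off the work surface, if the arm or the gripper's body presses on something with over 40 N, if the wrist force passes 120 N, or if a joint passes its speed limit or range.

### The arm

A 7-joint arm with a two-finger parallel gripper is mounted at the origin on a cart in front of the work surface, level with it; the furniture and walls round the work are solid. World frame = base frame: x ahead of the robot, y to its left, z up, the work surface at z = 0. Lengths are in m, angles in rad, forces in N, time in s.
With the tool pointing down it reaches from about 0.4 to 0.875 m from the base axis. Payload 6.5 kg.
Tool frame: the origin (TCP) lies on the centre line of the jaws, within the pads' length; the fingertips stand env.nose_length ahead of it and the grasp point (between the pads) lies 3 mm ahead of it (env.nose_length is the distance from the TCP to the fingertips, in m); z points along the fingers, y is the line along which they close (so a half turn about z gives the same grasp; the last joint's range is limited). The gripper opens to 85 mm and grips with 20 to 120 N. Pads are 22 mm wide; open, the fingers measure 114 mm over their backs; the gripper's body (76 mm by 85 mm) begins 54 mm behind the grasp point. The pads swing forward as they close: fully open they stand 13 mm farther back than shut.
Start: joints at [-1.412, 0.536, -0.004, 1.538, 0.003, 1.067, -0.071], TCP at [0.145, 0.634, 0.229] pointing down, gripper open.
Joint ranges: [-2.7, 2.7], [-0.37, 2.16], [-1.27, 1.26], [0.24, 2.4], [-1.31, 4.45], [0.19, 1.91], [-2.76, 2.76]. Speed limits (rad/s): [2.39, 2.39, 3.14, 3.14, 3.14, 3.14, 3.14].

### API

Orientations are given as a rotation vector (axis times angle).
In Python, from workcell import monitor, cams, ticket, env gives the robot as it stands.
- The arm moves only by the shell command python3 -m pendant 'ROWS' [FORCE]. ROWS is text: rows parted by semicolons, each of 7 numbers parted by spaces: the shift along the world's x, y, z in m, then the turn, a rotation vector about the world's x, y, z in degrees, then the gripper's target within -1 to 1 (shut at 1, half-way at 0, fully open at -1). In form: tx ty tz rx ry rz fingers; .... A call has 1 to 10 rows; each row shifts and turns the commanded pose from where the row before left it; what a row does not reach is not made up. A row lasts 1/8 s, in which the tool goes at most 62.5 mm and 10.7 degrees, less where a joint would pass 70% of its speed; a pose out of reach is approached as far as the arm can. A call is refused whole if a number of a shift passes 0.0625 or a number of a turn 10.7, either way. A call with a gripper value outside its range is refused whole. The fingers move at their own pace and stop on an object; FORCE is the grip in N (left out, the last holds). Time passes only in rows, so rows that do not move let the fingers close. It gives the time, the measured TCP pose, the force, the opening and the grip force at its end, in the units of the state.
- monitor.read_state(): the state, without advancing time (a new reading comes with each control period).
- cams.read_camera(name): name is "scene" or "top" or "wrist"; returns the picture (400x640x3 uint8, red, green, blue); there is no depth.
- cams.camera_params(name): a dict with "fov_y" (degrees; the focal length in pixels is half the picture's height over the tangent of half this angle, whatever the lens; pixels are square), "cx", "cy" (the principal point, pixels), "T" (4x4, takes a point from camera to world coordinates). Camera axes: x right, y up, looking along -z (the intrinsics and any distortion apply to the point x, -y, -z); pixel columns grow to the right and rows downward; lengths in m; the calibration is good to about 2 mm. A picture is of the moment at which its call begins: read the wrist's pose just before it. camera_params takes no time and is no camera call; for the wrist camera it gives the pose at the moment of the call.
- ticket.sign_off(): hands the job in; it is judged then, once.
Trained networks look in the newest picture that a camera, given by its name, has taken for a name from the list of things; names that differ only in an ending like _2 or _b are one class to them, and where a whole thing is asked for, a point or a joint stands for the part that bears it (a point fixed in the world has none). Each returns a list of dicts, best first, with "conf" (0 to 1); they miss things now and then, are a little off and sometimes report something else, mostly with a low value. They report only what shows in the picture. A call takes as long as a camera call.
- cams.regions_of(camera, query): "region" (400x640 bool, what is visible of it) and "location" ([column, row] as shares, 0 to 1, of the picture: columns of its width, rows of its height, amid what is visible of it).
- cams.mark_of(camera, query): "location" ([column, row] as shares, 0 to 1, of the picture: columns of its width, rows of its height: a listed point, or the origin of a listed thing).
The state is a dict: "time": time; "qpos": joint angles; "joint_vel": joint speeds; "effort": joint torques, N m; "tcp_pos": TCP position; "tool_rot": TCP orientation; "force": force on the tool from outside, world axes, zero at the start; "ft_torque": the same for the moment, N m; "width": opening from 0.0 (shut) to 1.0 (fully open); "grip_force": force on a finger pad.
Only numpy, scipy, OpenCV 4.12 (cv2) and the standard library are available. Lean on these libraries where they do the work, as an engineer would, in place of code of your own. Each camera call takes 0.05 s, during which the arm holds its last target. There are 200 camera calls.

## Working session

There is one attempt and no reset: what is moved stays moved. The work goes in short steps, Python scripts to look and compute and a shell command to move; the robot and the scene stay as the last step left them, time stands still between calls to the robot, and variables do not carry over. Pictures are saved under pics/ and viewed, at most 10 in all, crops included, and the job is handed in when it is done.

```bash
mkdir -p pics; cat > h.py <<'E'
import numpy as np, cv2
from workcell import monitor, cams, ticket, env
def K(n):
    p=cams.camera_params(n); return p
E
python3 - <<'E'
from h import *
for n in ("scene","top"):
    p=cams.camera_params(n); print(n,{k:(np.round(v,3).tolist() if k=="T" else v) for k,v in p.items()})
    im=cams.read_camera(n); cv2.imwrite(f"pics/{n}0.png",im[:,:,::-1])
    for q in ("dock_green","dock_red","seat_green","nose_green","key_green_top","seat_red","key_red_top","nose_red"):
        print(q,[(round(d["conf"],2),np.round(np.array(d["location"])*[640,400],1).tolist()) for d in cams.mark_of(n,q)[:3]])
print(env.nose_length, monitor.read_state())
E
```

```text
scene {'fov_y': 56.30107553913228, 'cx': 317.22053218059125, 'cy': 197.2977002612342, 'T': [[-0.434, 0.452, -0.779, -0.169], [-0.9, -0.195, 0.389, 0.509], [0.024, 0.87, 0.492, 0.497], [0.0, 0.0, 0.0, 1.0]]}
dock_green [(0.79, [243.3, 224.1]), (0.36, [352.1, 182.4])]
dock_red [(0.86, [348.6, 194.5]), (0.54, [382.2, 183.7])]
seat_green [(0.75, [231.0, 207.4])]
nose_green [(0.96, [245.6, 212.5])]
key_green_top [(0.51, [278.5, 209.2])]
seat_red [(0.79, [341.8, 180.3]), (0.26, [346.7, 197.5])]
key_red_top [(0.44, [383.4, 183.1])]
nose_red [(0.53, [384.1, 182.0]), (0.22, [340.7, 237.8])]
top {'fov_y': 49.25511637277283, 'cx': 316.33110418425855, 'cy': 202.9423574417353, 'T': [[0.025, 0.994, -0.104, 0.38], [-1.0, 0.026, 0.006, 0.191], [0.009, 0.104, 0.995, 1.08], [0.0, 0.0, 0.0, 1.0]]}
dock_green [(0.84, [261.2, 167.6]), (0.64, [379.8, 159.6]), (0.33, [371.7, 157.3])]
dock_red [(0.76, [379.9, 160.7])]
seat_green [(0.72, [242.7, 165.9])]
nose_green [(0.67, [249.7, 180.3])]
key_green_top [(0.73, [279.6, 187.1]), (0.26, [404.0, 187.4])]
seat_red [(0.85, [371.8, 155.5])]
key_red_top [(0.78, [405.6, 191.4])]
nose_red [(0.91, [374.8, 180.5])]
0.022 {'time': 0.9, 'qpos': array([-1.41222313,  0.53639657, -0.00440929,  1.53787653,  0.00259902,
        1.06731473, -0.07122215]), 'joint_vel': array([ 2.90069464e-04, -1.55060180e-03,  2.87729101e-05,  8.83585662e-04,
        9.33408162e-04,  1.34792226e-03,  1.34767990e-04]), 'effort': array([ 1.41443197e-04, -5.83335400e+01,  1.04784820e+00, -2.59446895e+01,
        1.24571845e-02,  1.77200625e-03,  1.81375486e-05]), 'tcp_pos': array([0.14486898, 0.6336511 , 0.22860119]), 'tool_rot': array([3.52293397e-01, 3.12175359e+00, 1.49642127e-05]), 'force': array([ 0.99260169, -0.19061043,  0.63019867]), 'ft_torque': array([ 0.03133074, -0.04072932, -0.01360279]), 'grip_force': 0.0, 'width': 0.9990717553243303}
```

View pics/top0.png

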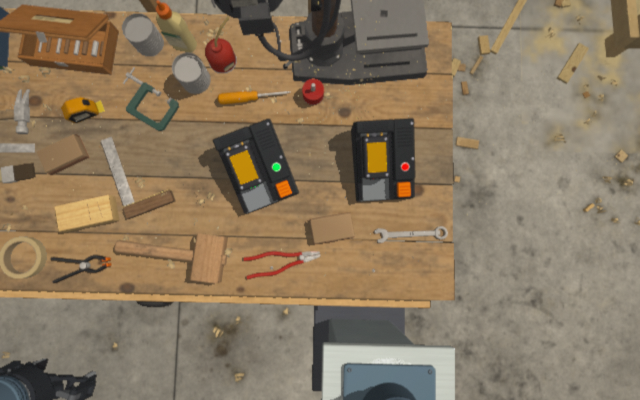

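View pics/scene0.png

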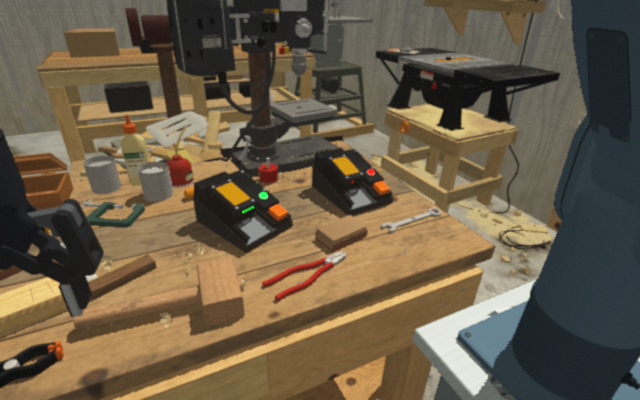

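The docks' fronts face the robot. Top view: the green lamp is at about (277,167), its orange key at (285,188), and the red dock is to the right at (385,160). I'll fit the dock pose from both views.

```bash
cat > h.py <<'E'
import numpy as np, cv2
from scipy.optimize import least_squares
from scipy.spatial.transform import Rotation as R
from workcell import monitor, cams, ticket, env
c15,s15=np.cos(np.radians(15)),np.sin(np.radians(15))
def proj(p,X):
    T=np.array(p["T"]); c=T[:3,:3].T@(np.asarray(X)-T[:3,3]); f=200/np.tan(np.radians(p["fov_y"])/2)
    return np.array([p["cx"]+f*c[0]/-c[2], p["cy"]+f*c[1]/c[2]])
def axes(psi):
    c,s=np.cos(psi),np.sin(psi)
    return np.array([[c*c15,s*c15,s15],[-s,c,0],[-s15*c,-s15*s,c15]]).T  # seat frame
L=dict(seat=[0,0,0],nose=[-.05,0,.030],key=[-.083,-.066,.026])
def orange(im,near,r=25):
    hsv=cv2.cvtColor(im,cv2.COLOR_RGB2HSV)
    m=cv2.inRange(hsv,(5,180,150),(15,255,255))
    n,l,st,ce=cv2.connectedComponentsWithStats(m)
    return [(st[i,4],ce[i]) for i in range(1,n) if st[i,4]>30 and np.hypot(*(ce[i]-near))<r]
def fit(obs,x0):
    # obs: (params, local point, pixel, sigma)
    def f(v):
        A=axes(v[3]); return np.concatenate([(proj(p,v[:3]+A@np.array(l))-px)/s for p,l,px,s in obs])
    return least_squares(f,x0,loss="soft_l1")
E
python3 - <<'E'
from h import *
obs=[]
D={"scene":dict(seat=(231,207.4),nose=(245.6,212.5),key=(278.5,209.2)),"top":dict(seat=(242.7,165.9),nose=(249.7,180.3),key=(279.6,187.1))}
for n in D:
    p=cams.camera_params(n); im=cv2.imread(f"pics/{n}0.png")[:,:,::-1].copy()
    o=orange(im,D[n]["key"]); print(n,o)
    for k in D[n]:
        if k=="key": 
            if o: obs.append((p,L[k],max(o,key=lambda t:t[0])[1],1))
        else: obs.append((p,L[k],np.array(D[n][k]),2))
r=fit(obs,[.55,.25,.05,.3]); print(r.x,np.degrees(r.x[3]),np.round(r.fun,1))
A=axes(r.x[3]); print("key",r.x[:3]+A@np.array(L["key"]))
E
```

```text
scene [(np.int32(148), array([277.64189189, 210.32432432]))]
top [(np.int32(179), array([283.45251397, 188.48603352]))]
[0.5755096  0.35904319 0.04621034 0.39159597] 22.436796268432357 [-0.2  0.6  0.  -0.5 -0.1 -0.1  0.9 -0.6  0.9  2.6 -0.6 -0.1]
key [0.52037661 0.26487227 0.04984243]
```

```bash
cat >> h.py <<'E'
def plan(v,tip,yoff=-.027,xs=-.083,psi=None):
    """target TCP with tips at height `tip` off channel floor; prints shift and turn from present"""
    A=axes(v[3]); s=monitor.read_state(); R0=R.from_rotvec(s["tool_rot"])
    t=np.array(v[:3])+A@np.array([xs,yoff,tip+env.nose_length])
    print("t",s["time"],"target",t.round(4),"shift mm",((t-s["tcp_pos"])*1000).round(1))
    for sg in (1,-1):
        Rt=R.from_matrix(np.column_stack([sg*A[:,0],-sg*A[:,1],-A[:,2]]))
        print(" sg",sg,"turn deg",np.degrees((Rt*R0.inv()).as_rotvec()).round(1))
    print(" in seat frame: tcp mm",(A.T@(s["tcp_pos"]-v[:3])*1000).round(1),"F(seat)",(A.T@s["force"]).round(1),"width",round(s["width"],3),"q",s["qpos"].round(2))
E
python3 -c "
from h import *
plan([.5755,.3590,.0462,.3916],.126)
print(R.from_rotvec(monitor.read_state()['tool_rot']).as_matrix().round(2))"
```

```text
t 0.9 target [0.4763 0.2888 0.1677] shift mm [ 331.4 -344.8  -60.9]
 sg 1 turn deg [  19.8    1.7 -143.6]
 sg -1 turn deg [  1.3 -15.2  35.1]
 in seat frame: tcp mm [-236.   418.2  252.1] F(seat) [ 1.  -0.6  0.4] width 0.999 q [-1.41  0.54 -0.    1.54  0.    1.07 -0.07]
[[-0.97  0.22  0.  ]
 [ 0.22  0.97  0.  ]
 [-0.    0.   -1.  ]]
```

```bash
python3 -m pendant '0.0414 -0.0431 0 0.16 -1.9 4.39 -0.5;0.0414 -0.0431 0 0.16 -1.9 4.39 -0.5;0.0414 -0.0431 0 0.16 -1.9 4.39 -0.5;0.0414 -0.0431 -0.01 0.16 -1.9 4.39 -0.5;0.0414 -0.0431 -0.01 0.16 -1.9 4.39 -0.5;0.0414 -0.0431 -0.01 0.16 -1.9 4.39 -0.5;0.0414 -0.0431 -0.01 0.16 -1.9 4.39 -0.5;0.0414 -0.0431 -0.02 0.16 -1.9 4.39 -0.5;0 0 0 0 0 0 -0.5;0 0 0 0 0 0 -0.5'
python3 - <<'E'
from h import *
v=[.5755,.3590,.0462,.3916]
plan(v,.126)
p=cams.camera_params("wrist"); im=cams.read_camera("wrist"); 
for q in ("seat_green","nose_green","key_green_top"):
    print(q,[(round(d["conf"],2),np.round(np.array(d["location"])*[640,400],1).tolist()) for d in cams.mark_of("wrist",q)[:3]])
A=axes(v[3])
print({k:proj(p,v[:3]+A@np.array(L[k])).round() for k in L}); print(orange(im,np.array([320,200]),600))
cv2.imwrite("pics/w1.png",im[:,:,::-1]); print({k:(np.round(x,3).tolist() if k=="T" else x) for k,x in p.items()})
E
```

```text
time: 2.15
tcp_pos: [0.4757, 0.2896, 0.1689]
tool_rot: [-0.56, 2.829, 0.075]
force: [0.8, 0.4, 1.0]
width: 0.752
grip_force: 0.0
t 2.15 target [0.4763 0.2888 0.1677] shift mm [ 0.6 -0.8 -1.3]
 sg 1 turn deg [  43.1   17.8 -173.8]
 sg -1 turn deg [-0. -0.  0.]
 in seat frame: tcp mm [-83.  -26.  149.3] F(seat) [1.1 0.1 0.8] width 0.752 q [-0.69  0.34  0.02  2.06  0.13  0.49  1.18]
seat_green [(0.35, [48.2, 149.6])]
nose_green [(0.8, [350.6, 219.6])]
key_green_top [(0.81, [280.1, 189.5])]
{'seat': array([342., 250.]), 'nose': array([345., 220.]), 'key': array([279., 188.])}
[(np.int32(36), array([319.33333333,   9.94444444])), (np.int32(35), array([406.57142857,  42.54285714])), (np.int32(668), array([279.64221557, 187.55239521]))]
{'fov_y': 70.73796289910838, 'cx': 319.96485495300055, 'cy': 197.0558358797347, 'T': [[-0.383, -0.775, -0.503, 0.372], [0.924, -0.321, -0.209, 0.247], [0.001, -0.544, 0.839, 0.289], [0.0, 0.0, 0.0, 1.0]]}
```

View pics/w1.png

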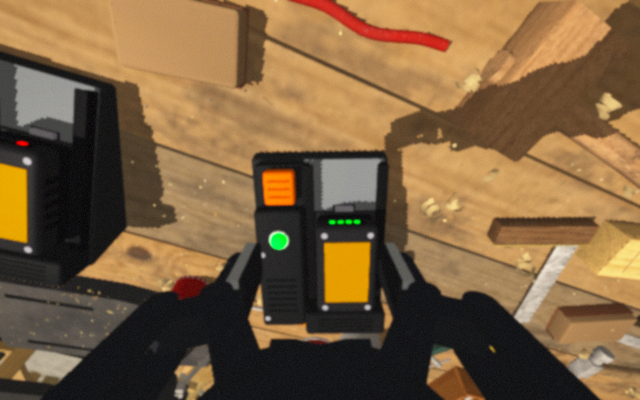

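Wrist view: the green dock lies straight below, with its key at (279,188) where predicted (1 px off) and the pack's nose at about (347,220). I'll refit with this view included and check the fingertip spots.

```bash
python3 - <<'E'
from h import *
D={"scene":dict(seat=(231,207.4),nose=(245.6,212.5),key=(277.6,210.3)),"top":dict(seat=(242.7,165.9),nose=(249.7,180.3),key=(283.45,188.5)),"wrist":dict(nose=(350.6,219.6),key=(279.6,187.6))}
obs=[(cams.camera_params(n),L[k],np.array(D[n][k]),1 if k=="key" else 2) for n in D for k in D[n]]
r=fit(obs,[.5755,.3590,.0462,.3916]); v=r.x; print(v.round(4),r.fun.round(1))
A=axes(v[3]); p=cams.camera_params("wrist"); s=monitor.read_state(); Rt=R.from_rotvec(s["tool_rot"]).as_matrix()
for y in (-.039,.039): print("tip px",proj(p,s["tcp_pos"]+Rt@[0,y,.022]))
# dock edges in wrist: front corners on top of dock, channel-left/right: own y=+-72 => seat y -98,+46
for l in ([-.108,-.098,0],[-.108,.046,0],[-.083,-.051,.026],[-.083,-.081,.026],[-.066,-.066,.026],[-.1,-.066,.026]): print(l,proj(p,v[:3]+A@np.array(l)).round(1))
plan(v,.040)
E
```

```text
[0.5725 0.3614 0.0479 0.4053] [-0.6  0.7 -0.2 -0.4 -0.5 -0.2  0.3 -0.   0.5  3.1 -1.4  0.4 -2.2  0.
 -0.1 -0. ]
tip px [259.62290387 231.02999697]
tip px [379.65649684 231.18117575]
[-0.108, -0.098, 0] [251.1 158. ]
[-0.108, 0.046, 0] [388.9 156.8]
[-0.083, -0.051, 0.026] [294.7 187.5]
[-0.083, -0.081, 0.026] [264.3 187.7]
[-0.066, -0.066, 0.026] [280.4 203.9]
[-0.1, -0.066, 0.026] [278.6 170.7]
t 2.35 target [0.4948 0.2987 0.0863] shift mm [ 19.8   7.6 -82.9]
 sg 1 turn deg [  42.8   18.2 -173.3]
 sg -1 turn deg [-0.1  0.   0.6]
 in seat frame: tcp mm [-82.  -26.2 147.5] F(seat) [-0.8  0.3 -0.8] width 0.749 q [-0.69  0.34  0.02  2.06  0.13  0.49  1.18]
```

```bash
python3 -m pendant '0.005 0.002 -0.021 0 0 0.3 -0.5;0.005 0.002 -0.021 0 0 0.3 -0.5;0.005 0.002 -0.021 0 0 0 -0.5;0.005 0.002 -0.020 0 0 0 -0.5;0 0 0 0 0 0 -0.5'
python3 - <<'E'
from h import *
v=[.5725,.3614,.0479,.4053]
plan(v,.040)
p=cams.camera_params("wrist"); im=cams.read_camera("wrist"); s=monitor.read_state(); Rt=R.from_rotvec(s["tool_rot"]).as_matrix()
A=axes(v[3]); print({k:proj(p,v[:3]+A@np.array(L[k])).round() for k in L})
for y in (-.039,.039): print("tip px",[proj(p,s["tcp_pos"]+Rt@[0,y,z]).round(1) for z in(.022,.012)])
cv2.imwrite("pics/w2.png",im[:,:,::-1])
im=cams.read_camera("scene"); cv2.imwrite("pics/s2.png",cv2.resize(im[130:280,170:400,::-1],None,fx=3,fy=3))
E
```

```text
time: 2.98
tcp_pos: [0.4946, 0.2979, 0.0847]
tool_rot: [-0.579, 2.827, 0.075]
force: [0.5, -0.0, 0.6]
width: 0.752
grip_force: 0.0
t 2.975 target [0.4947 0.2986 0.0863] shift mm [0.2 0.8 1.6]
 sg 1 turn deg [  42.7   18.3 -173.9]
 sg -1 turn deg [ 0.1 -0.1  0.1]
 in seat frame: tcp mm [-83.8 -27.7  60.6] F(seat) [ 0.6 -0.3  0.5] width 0.752 q [-0.69  0.52  0.04  2.06  0.15  0.32  1.18]
{'seat': array([351., 301.]), 'nose': array([358., 269.]), 'key': array([264., 225.])}
tip px [array([259.3, 232.6]), array([256. , 239.5])]
tip px [array([379.7, 232.8]), array([383. , 239.7])]
```

View pics/w2.png

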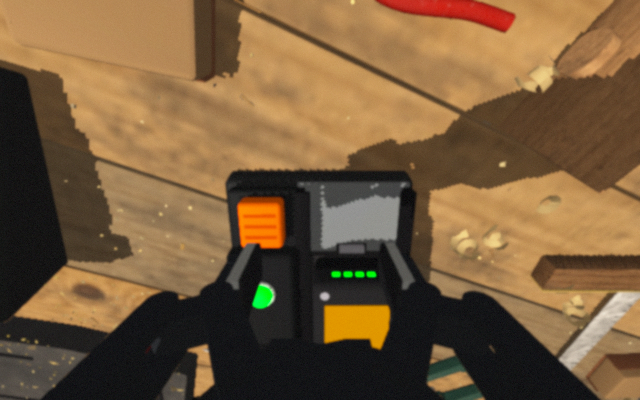

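View pics/s2.png

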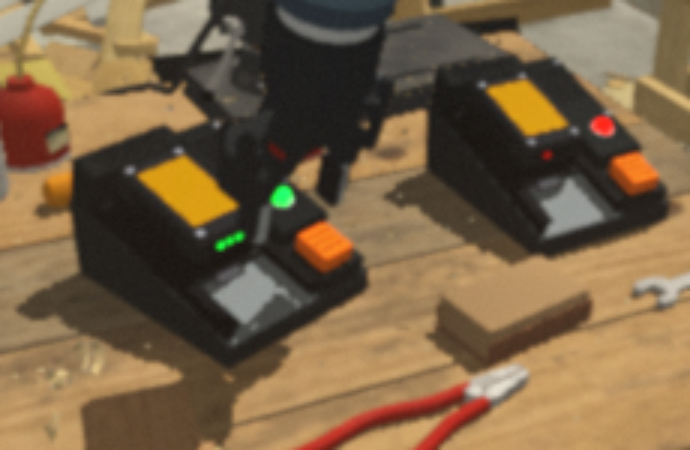

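```bash
python3 - <<'E'
from h import *
s=monitor.read_state(); Rt=R.from_rotvec(s["tool_rot"]).as_matrix()
P={n:cams.camera_params(n) for n in("wrist","scene")}
for w,sc in(((250,246),(280,198)),((392,246),(257.5,210))):
    f=lambda l:np.concatenate([proj(P["wrist"],s["tcp_pos"]+Rt@l)-w,proj(P["scene"],s["tcp_pos"]+Rt@l)-sc])
    r=least_squares(f,[0,0,.01]); print("tool coords mm",(r.x*1000).round(1),r.fun.round(1))
for x in(-.011,.011):
  for z in (.022,.012,.002): print(x,z,[proj(P["wrist"],s["tcp_pos"]+Rt@[x,y,z]).round() for y in(-.046,-.032,.032,.046)])
E
```

```text
tool coords mm [  0.3 -40.3   0.9] [0.  0.1 0.2 0.2]
tool coords mm [  8.3  37.7 -13.5] [-0.1 -0.4 -1.1 -1.3]
-0.011 0.022 [array([250., 246.]), array([271., 246.]), array([368., 246.]), array([389., 246.])]
-0.011 0.012 [array([246., 254.]), array([269., 254.]), array([371., 254.]), array([393., 254.])]
-0.011 0.002 [array([242., 262.]), array([266., 262.]), array([373., 262.]), array([397., 262.])]
0.011 0.022 [array([248., 215.]), array([269., 215.]), array([370., 215.]), array([392., 215.])]
0.011 0.012 [array([243., 221.]), array([267., 221.]), array([373., 222.]), array([396., 222.])]
0.011 0.002 [array([239., 228.]), array([264., 228.]), array([376., 228.]), array([400., 228.])]
```

```bash
python3 -m pendant '0.0024 0.001 -0.0097 0 0 0 -0.5;0.0012 0.0005 -0.0048 0 0 0 -0.5;0 0 0 0 0 0 -0.5'
python3 - <<'E'
from h import *
v=[.5725,.3614,.0479,.4053]
plan(v,.026)
im=cams.read_camera("wrist"); sc=cams.read_camera("scene")
cv2.imwrite("pics/c3.png",np.hstack([cv2.resize(im[150:350,190:450,::-1],(400,308)),cv2.resize(sc[160:260,210:340,::-1],(400,308))]))
E
```

```text
time: 3.45
tcp_pos: [0.4992, 0.2986, 0.0709]
tool_rot: [-0.576, 2.826, 0.076]
force: [0.8, 0.1, 0.3]
width: 0.755
grip_force: 0.0
t 3.45 target [0.4981 0.3001 0.0728] shift mm [-1.1  1.5  1.9]
 sg 1 turn deg [  42.8   18.3 -173.7]
 sg -1 turn deg [ 0.  -0.   0.2]
 in seat frame: tcp mm [-83.1 -28.8  46.1] F(seat) [ 0.9 -0.3  0.1] width 0.755 q [-0.69  0.55  0.04  2.05  0.15  0.29  1.18]
```

View pics/c3.png

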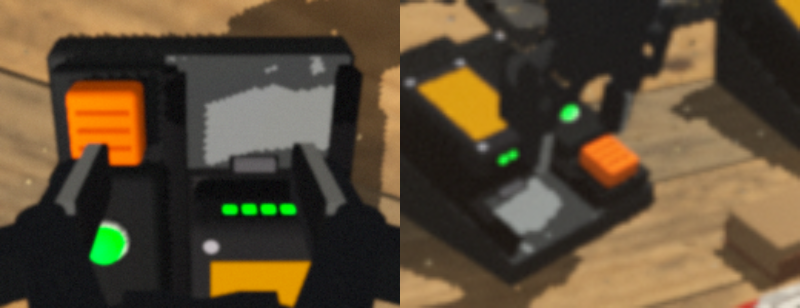

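```bash
python3 -m pendant '-0.0044 0.0003 -0.001 0 0 0 -0.5;0.0017 0.0007 -0.0068 0 0 0 -0.5;0 0 0 0 0 0 -0.5'
cat > p.py <<'E'
from h import *
v=[.5725,.3614,.0479,.4053]
plan(v,.026)
E
python3 p.py; python3 -m pendant '0.0007 0.0003 -0.0029 0 0 0 -0.5;0 0 0 0 0 0 -0.5'; python3 p.py;  python3 -m pendant '0.0007 0.0003 -0.0029 0 0 0 -0.5;0 0 0 0 0 0 -0.5'; python3 p.py
```

```text
time: 3.92
tcp_pos: [0.4964, 0.2995, 0.0628]
tool_rot: [-0.577, 2.826, 0.075]
force: [0.1, -0.3, 0.4]
width: 0.749
grip_force: 0.0
t 3.925 target [0.4981 0.3001 0.0728] shift mm [1.7 0.5 9.9]
 sg 1 turn deg [  42.8   18.3 -173.7]
 sg -1 turn deg [ 0.  -0.   0.2]
 in seat frame: tcp mm [-87.3 -26.8  38.9] F(seat) [ 0.  -0.3  0.4] width 0.749 q [-0.69  0.56  0.04  2.06  0.16  0.27  1.17]
time: 4.18
tcp_pos: [0.4974, 0.2999, 0.0603]
tool_rot: [-0.576, 2.826, 0.076]
force: [-0.3, -0.2, 0.6]
width: 0.744
grip_force: 0.0
t 4.175 target [0.4981 0.3001 0.0728] shift mm [ 0.7  0.1 12.4]
 sg 1 turn deg [  42.8   18.3 -173.7]
 sg -1 turn deg [-0.   0.   0.2]
 in seat frame: tcp mm [-86.9 -26.9  36.2] F(seat) [-0.2 -0.1  0.7] width 0.744 q [-0.69  0.57  0.05  2.06  0.16  0.27  1.17]
time: 4.42
tcp_pos: [0.498, 0.3002, 0.0575]
tool_rot: [-0.576, 2.826, 0.076]
force: [-0.8, 0.1, 0.6]
width: 0.75
grip_force: 0.0
t 4.425 target [0.4981 0.3001 0.0728] shift mm [ 0.  -0.2 15.3]
 sg 1 turn deg [  42.8   18.3 -173.7]
 sg -1 turn deg [-0.   0.   0.2]
 in seat frame: tcp mm [-86.9 -26.8  33.2] F(seat) [-0.6  0.4  0.7] width 0.75 q [-0.69  0.57  0.05  2.06  0.16  0.26  1.16]
```

```bash
python3 -m pendant '0.0007 0.0003 -0.0029 0 0 0 -0.5;0 0 0 0 0 0 -0.5' >/dev/null; python3 p.py;  python3 -m pendant '0.0005 0.0002 -0.0019 0 0 0 -0.5;0 0 0 0 0 0 -0.5' >/dev/null; python3 - <<'E'
from p import *
im=cams.read_camera("wrist"); sc=cams.read_camera("scene")
cv2.imwrite("pics/c4.png",np.hstack([cv2.resize(im[150:350,190:450,::-1],(400,308)),cv2.resize(sc[160:260,210:340,::-1],(400,308))]))
E
```

```text
t 4.675 target [0.4981 0.3001 0.0728] shift mm [-0.6 -0.4 18.3]
 sg 1 turn deg [  42.8   18.3 -173.7]
 sg -1 turn deg [ 0.  -0.   0.2]
 in seat frame: tcp mm [-87.  -26.8  30.2] F(seat) [-0.3  0.4  0.8] width 0.753 q [-0.69  0.58  0.05  2.06  0.16  0.26  1.16]
t 4.925 target [0.4981 0.3001 0.0728] shift mm [-1.1 -0.6 20.1]
 sg 1 turn deg [  42.8   18.3 -173.7]
 sg -1 turn deg [-0.  -0.   0.2]
 in seat frame: tcp mm [-87.  -26.8  28.3] F(seat) [-0.3  0.7 -0.1] width 0.751 q [-0.69  0.58  0.05  2.05  0.16  0.25  1.16]
```

View pics/c4.png

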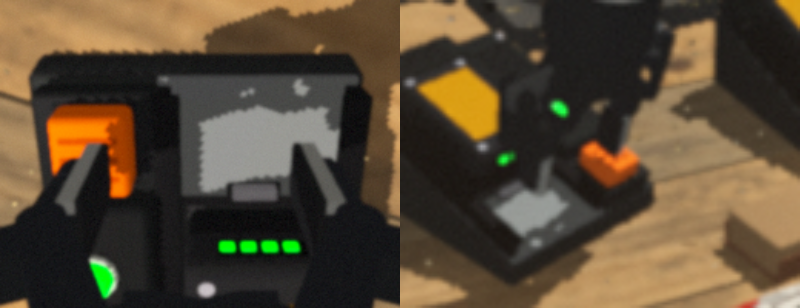

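```bash
for i in 1; do python3 -m pendant '0.0005 0.0002 -0.0019 0 0 0 -0.5;0 0 0 0 0 0 -0.5' >/dev/null; python3 p.py|tail -1; python3 -m pendant '0.0005 0.0002 -0.0019 0 0 0 -0.5;0 0 0 0 0 0 -0.5' >/dev/null; python3 p.py|tail -1; python3 -m pendant '0.0005 0.0002 -0.0019 0 0 0 -0.5;0 0 0 0 0 0 -0.5' >/dev/null; python3 p.py|tail -1; done
```

```text
in seat frame: tcp mm [-86.9 -26.8  26.3] F(seat) [-0.  -0.8  0. ] width 0.749 q [-0.69  0.59  0.05  2.05  0.16  0.25  1.16]
 in seat frame: tcp mm [-86.9 -26.8  24.3] F(seat) [-0.2  0.  -0.3] width 0.747 q [-0.69  0.59  0.05  2.05  0.16  0.25  1.16]
 in seat frame: tcp mm [-86.9 -26.9  22.3] F(seat) [-0.1 -0.4  0.5] width 0.749 q [-0.69  0.6   0.05  2.05  0.16  0.24  1.16]
```

```bash
python3 - <<'E'
from p import *
im=cams.read_camera("wrist"); sc=cams.read_camera("scene")
cv2.imwrite("pics/c5.png",np.hstack([cv2.resize(im[160:310,200:350,::-1],(400,400),interpolation=2),cv2.resize(sc[160:240,240:320,::-1],(400,400),interpolation=2)]))
A=axes(v[3]);print([(n,k,proj(cams.camera_params(n),v[:3]+A@np.array(L[k])).round(1)) for n in("wrist","scene") for k in L])
E
```

```text
t 5.775 target [0.4981 0.3001 0.0728] shift mm [-2.6 -1.3 25.8]
 sg 1 turn deg [  42.8   18.3 -173.7]
 sg -1 turn deg [-0.   0.   0.2]
 in seat frame: tcp mm [-86.9 -26.9  22.3] F(seat) [-0.1 -0.4  0.5] width 0.749 q [-0.69  0.6   0.05  2.05  0.16  0.24  1.16]
[('wrist', 'seat', array([355.9, 337.1])), ('wrist', 'nose', array([365.2, 309.2])), ('wrist', 'key', array([250.7, 256.3])), ('scene', 'seat', array([229.9, 208.8])), ('scene', 'nose', array([245.2, 211.7])), ('scene', 'key', array([277.1, 210.1]))]
```

View pics/c5.png

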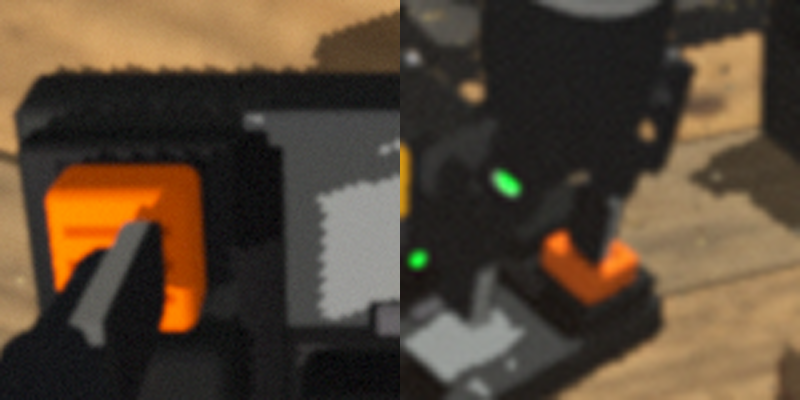

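```bash
python3 -m pendant '0.0005 0.0002 -0.0019 0 0 0 -0.5;0 0 0 0 0 0 -0.5' >/dev/null; python3 p.py|tail -1; python3 -m pendant '0.0005 0.0002 -0.0019 0 0 0 -0.5;0 0 0 0 0 0 -0.5' >/dev/null; python3 p.py|tail -1; 
```

```text
in seat frame: tcp mm [-86.9 -26.9  20.4] F(seat) [-0.1  0.6 -0.3] width 0.746 q [-0.69  0.6   0.05  2.05  0.16  0.24  1.16]
 in seat frame: tcp mm [-86.7 -26.9  18.5] F(seat) [ 0.2 -0.   2.4] width 0.756 q [-0.69  0.61  0.05  2.05  0.16  0.24  1.16]
```

```bash
python3 -m pendant '0.0005 0.0002 -0.0019 0 0 0 -0.5;0.0005 0.0002 -0.0019 0 0 0 -0.5;0.0005 0.0002 -0.0019 0 0 0 -0.5;0 0 0 0 0 0 -0.5' >/dev/null; python3 p.py|tail -1; python3 -m pendant '0.0005 0.0002 -0.0019 0 0 0 -0.5;0 0 0 0 0 0 -0.5' >/dev/null; python3 p.py|tail -1; python3 -m pendant '0.0002 0.0001 -0.001 0 0 0 -0.5;0 0 0 0 0 0 -0.5' >/dev/null; python3 p.py|tail -1
```

```text
in seat frame: tcp mm [-87.  -26.9  12.4] F(seat) [-1.5  0.1  4.4] width 0.755 q [-0.69  0.62  0.05  2.05  0.17  0.23  1.16]
 in seat frame: tcp mm [-86.9 -26.9  11.4] F(seat) [-4.   0.6 20. ] width 0.746 q [-0.69  0.62  0.05  2.04  0.17  0.23  1.15]
 in seat frame: tcp mm [-86.9 -26.9  11.2] F(seat) [-5.3  0.9 32.6] width 0.75 q [-0.69  0.62  0.05  2.04  0.17  0.23  1.15]
```

```bash
python3 -m pendant '-0.0002 -0.0001 0.0008 0 0 0 -0.5;0 0 0 0 0 0 -0.5;0 0 0 0 0 0 -0.5' >/dev/null; python3 - <<'E'
from p import *
im=cams.read_camera("wrist"); 
for q in ("nose_green","key_green_top"): print(q,[(round(d["conf"],2),np.round(np.array(d["location"])*[640,400],1).tolist()) for d in cams.mark_of("wrist",q)[:2]])
A=axes(v[3]);p=cams.camera_params("wrist")
print([(o,proj(p,v[:3]+A@np.array([-.05-o,0,.046])).round(1)) for o in(0,.01,.02,.03,.05)])
sc=cams.read_camera("scene")
cv2.imwrite("pics/c6.png",np.hstack([cv2.resize(im[160:360,220:420,::-1],(400,400),interpolation=2),cv2.resize(sc[160:260,220:320,::-1],(400,400),interpolation=2)]))
E
```

```text
t 7.75 target [0.4981 0.3001 0.0728] shift mm [-5.2 -2.3 36.3]
 sg 1 turn deg [  42.8   18.3 -173.7]
 sg -1 turn deg [ 0.  -0.   0.2]
 in seat frame: tcp mm [-86.9 -26.9  11.4] F(seat) [-5.1  0.5 22. ] width 0.749 q [-0.69  0.62  0.05  2.05  0.17  0.23  1.15]
nose_green [(0.89, [366.3, 290.4])]
key_green_top [(0.6, [243.8, 259.6])]
[(0, array([373.6, 346.6])), (0.01, array([374.8, 330.5])), (0.02, array([376. , 313.6])), (0.03, array([377.3, 295.9])), (0.05, array([380., 258.]))]
```

View pics/c6.png

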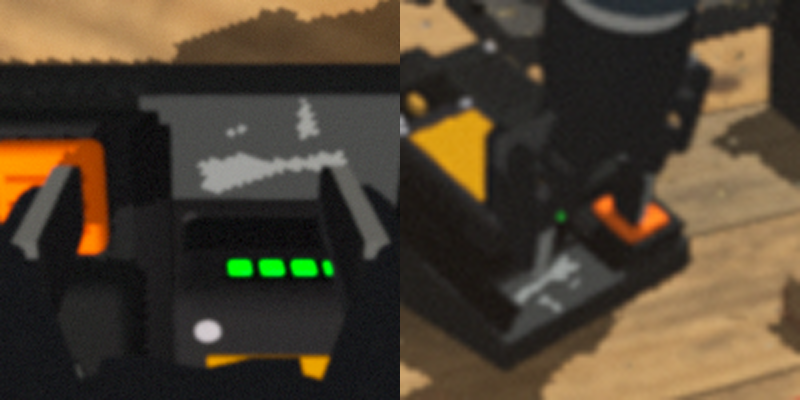

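```bash
python3 -m pendant '0 0 0 0 0 0 -0.5;0 0 0 0 0 0 -0.5;0 0 0 0 0 0 -0.5' | head -1; python3 - <<'E'
from p import *
A=axes(v[3])
for n in("wrist","scene","top"):
    cams.read_camera(n); print(n,[(round(d["conf"],2),np.round(np.array(d["location"])*[640,400],1).tolist()) for d in cams.mark_of(n,"nose_green")[:1]],[proj(cams.camera_params(n),v[:3]+A@np.array([-.05-o,0,.03])).round().tolist() for o in(0,.01,.02,.03)])
E
```

```text
time: 8.32
t 8.325 target [0.4981 0.3001 0.0728] shift mm [-5.2 -2.3 36.3]
 sg 1 turn deg [  42.8   18.3 -173.7]
 sg -1 turn deg [ 0.  -0.   0.2]
 in seat frame: tcp mm [-86.9 -26.9  11.4] F(seat) [-5.2  0.9 21.5] width 0.747 q [-0.69  0.62  0.05  2.05  0.17  0.23  1.15]
wrist [(0.98, [366.1, 289.4])] [[368.0, 323.0], [369.0, 308.0], [370.0, 292.0], [371.0, 276.0]]
scene [(0.82, [252.6, 218.9])] [[245.0, 212.0], [248.0, 214.0], [251.0, 217.0], [254.0, 220.0]]
top [(0.57, [255.0, 191.7])] [[251.0, 186.0], [252.0, 190.0], [254.0, 194.0], [256.0, 198.0]]
```

All three cameras put the pack's nose about 20–25 mm out and stationary against the finger, and the key is on its stop.

```bash
python3 -c "
from h import *
print(ticket.sign_off())"
```

```text
the job is handed in; nothing more can be done
None
```

I handed the job in with the green dock's key held down on its stop (about 22 N) by one finger and the pack at rest against the other, about 20–25 mm out: clear of its catch, nose short of the front edge, nothing else touched.

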